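# Snap the stock tub's lid shut all round

### The arm

A 6-joint arm with a two-finger parallel gripper is mounted at the origin on a cart in front of the work surface, level with it; the furniture and walls round the work are solid. World frame = base frame: x ahead of the robot, y to its left, z up, the work surface at z = 0. Lengths are in m, angles in rad, forces in N, time in s.
With the tool pointing down it reaches from about 0.2 to 0.875 m from the base axis. Payload 3.4 kg.
Tool frame: the origin (TCP) lies midway between the tips of the shut fingers; the grasp point (between the pads) lies 19 mm behind it; z points along the fingers, y is the line along which they close (so a half turn about z gives the same grasp; the last joint's range is limited). The gripper opens to 94 mm and grips with 3 to 60 N. Pads are 16 mm wide; open, the fingers measure 119 mm over their backs; the gripper's body (75 mm by 177 mm) begins 78 mm behind the grasp point.
Start: joints at [-1.274, 0.276, 1.505, -0, 1.361, -0.121], TCP at [0.233, -0.526, 0.205] pointing down, gripper open.
Joint ranges: [-2.89, 2.89], [-0.75, 2.08], [0.22, 2.7], [-1.18, 4.32], [0.11, 2.71], [-2.7, 2.7]. Speed limits (rad/s): [2.57, 2.57, 3.14, 3.14, 3.14, 3.14].

### API

Orientations are given as a unit quaternion [x, y, z, w].
In Python, from plant import arm gives the robot as it stands.
- The arm moves only by the shell command python3 -m handwheel 'ROWS' [FORCE]. ROWS is JSON, a list of rows, each a list of 7 numbers: the shift along the tool's x, y, z in cm, then the turn, a rotation vector about the tool's x, y, z in rad, then the finger opening in cm, from 0 to 9.4. In form: [[x, y, z, ax, ay, az, jaw], ...]. A call has 1 to 5 rows; each row shifts and turns the commanded pose from where the row before left it, along the tool's axes as they then stand; what a row does not reach is not made up. A row lasts 1/12 s, in which the tool goes at most 41.7 mm and 7.16 degrees, less where a joint would pass 70% of its speed; a pose out of reach is approached as far as the arm can. A call with a gripper value outside its range is refused whole. The fingers move at their own pace and stop on an object; FORCE is the grip in N (left out, the last holds). Time passes only in rows, so rows that do not move let the fingers close. It gives the time, the measured TCP pose, the force, the opening and the grip force at its end, in the units of the state.
- arm.state(): the state, without advancing time (a new reading comes with each control period).
- arm.read_camera(name): name is "side" or "top" or "wrist"; returns the picture (420x560x3 uint8, blue, green, red); there is no depth.
- arm.camera_model(name): a dict with "fx", "fy", "cx", "cy" (pixels), "camera_from_world" (4x4, takes a point from world to camera coordinates). Camera axes: x right, y up, looking along -z (the intrinsics and any distortion apply to the point x, -y, -z); pixel columns grow to the right and rows downward; lengths in m; the calibration is good to about 2 mm. A picture is of the moment at which its call begins: read the wrist's pose just before it. camera_model takes no time and is no camera call; for the wrist camera it gives the pose at the moment of the call.
- arm.close_job(): hands the job in; it is judged then, once.
Trained networks look in the newest picture that a camera, given by its name, has taken for a name from the list of things; names that differ only in an ending like _2 or _b are one class to them, and where a whole thing is asked for, a point or a joint stands for the part that bears it (a point fixed in the world has none). Each returns a list of dicts, best first, with "confidence" (0 to 1); they miss things now and then, are a little off and sometimes report something else, mostly with a low value. They report only what shows in the picture. A call takes as long as a camera call.
- arm.look_for(camera, target): "extent" ([left, top, right, bottom] as shares, 0 to 1, of the picture: columns of its width, rows of its height, round what is visible of it).
The state is a dict: "clock": time; "q": joint angles; "qvel": joint speeds; "joint_torque": joint torques, N m; "position": TCP position; "eef_rot": TCP orientation; "contact_force": force on the tool from outside, world axes, zero at the start; "moment": the same for the moment, N m; "grip_width": finger opening in m; "grasp_force": force on a finger pad.
Only numpy, scipy, OpenCV 4.12 (cv2) and the standard library are available. Lean on these libraries where they do the work, as an engineer would, in place of code of your own. Each camera call takes 0.05 s, during which the arm holds its last target. There are 200 camera calls.

### The job

The lid of the clear tub of coasters and tea lights only lies on it, with its four pale edges standing up: press each edge of the lid down over the rim until all four have snapped flat and stay shut. Only press, with moderate force: do not lift the lid or the tub or shove the tub about, and leave the other things on the counter where they are.

Things in the scene. Friction and masses are not known exactly. Their poses are not given: they have to be found in the camera images.
- tub: clear plastic storage tub with cork coasters and tea lights inside, loose on the counter, about 0.9 kg. 120 mm (its x) x 164 mm (its y), rim 62 mm above its underside. Origin: centre of the underside; z up. Vertical walls, 4 mm inside the rim's outer edge; the rim overhangs all round and is what the lid snaps over.
- lid_centre (a point): dark green-blue lid, 127 x 171 mm over its skirts, lying loose but properly seated on the rim (a lip inside the rim centres it within 1 mm; its axes agree with the tub's). This point: middle of the lid, 3 mm above the rim, 65 mm above the counter. Panel top 3 to 4 mm above the rim; rigid corners and shut edges 5.5 mm. Each side is a separate flexing edge, pale mint.
- edge_near (a joint): the long edge on the tub's own -x side (towards the robot when the tub is not turned): angle in rad, 0 = flat and snapped shut, grows upward, stop at 0.9; starts at 0.4 to 0.7. Bends about a line 30.5 mm inside the rim, 3 mm above it. Skirt meets the rim at about 0.22, hardest at about 0.15; past 0.09 it snaps down and stays within 0.04 of flat. 8 to 14 N straight down at the press point is enough; let go earlier, it springs back to about 0.4.
- edge_near_press (a point): point on top of the long edge on the tub's own -x side (towards the robot when the tub is not turned), in the middle of its length, 21 mm outside its bending line: the place to press. It moves with the edge. The edge is a plate 99 mm long, 32 mm wide, 3 mm thick, with a 12 mm skirt hanging from its outer side; shut, this point lies 50.5 mm from the lid's middle, 67.5 mm above the counter.
- edge_left (a joint): the short edge on the tub's own +y side: angle in rad, 0 = flat and snapped shut, grows upward, stop at 0.9; starts at 0.4 to 0.7. Bends about a line 30.5 mm inside the rim, 3 mm above it. Skirt meets the rim at about 0.22, hardest at about 0.15; past 0.09 it snaps down and stays within 0.04 of flat. 8 to 14 N straight down at the press point is enough; let go earlier, it springs back to about 0.4.
- edge_left_press (a point): point on top of the short edge on the tub's own +y side, in the middle of its length, 21 mm outside its bending line: the place to press. It moves with the edge. The edge is a plate 55 mm long, 32 mm wide, 3 mm thick, with a 12 mm skirt hanging from its outer side; shut, this point lies 72.5 mm from the lid's middle, 67.5 mm above the counter.
- edge_far (a joint): the long edge on the tub's own +x side: angle in rad, 0 = flat and snapped shut, grows upward, stop at 0.9; starts at 0.4 to 0.7. Bends about a line 30.5 mm inside the rim, 3 mm above it. Skirt meets the rim at about 0.22, hardest at about 0.15; past 0.09 it snaps down and stays within 0.04 of flat. 8 to 14 N straight down at the press point is enough; let go earlier, it springs back to about 0.4.
- edge_far_press (a point): point on top of the long edge on the tub's own +x side, in the middle of its length, 21 mm outside its bending line: the place to press. It moves with the edge. The edge is a plate 99 mm long, 32 mm wide, 3 mm thick, with a 12 mm skirt hanging from its outer side; shut, this point lies 50.5 mm from the lid's middle, 67.5 mm above the counter.
- edge_right (a joint): the short edge on the tub's own -y side: angle in rad, 0 = flat and snapped shut, grows upward, stop at 0.9; starts at 0.4 to 0.7. Bends about a line 30.5 mm inside the rim, 3 mm above it. Skirt meets the rim at about 0.22, hardest at about 0.15; past 0.09 it snaps down and stays within 0.04 of flat. 8 to 14 N straight down at the press point is enough; let go earlier, it springs back to about 0.4.
- edge_right_press (a point): point on top of the short edge on the tub's own -y side, in the middle of its length, 21 mm outside its bending line: the place to press. It moves with the edge. The edge is a plate 55 mm long, 32 mm wide, 3 mm thick, with a 12 mm skirt hanging from its outer side; shut, this point lies 72.5 mm from the lid's middle, 67.5 mm above the counter.
- coasters: stack of round cork coasters, 70 mm across, 19 mm high, loose outside the tub; origin at the centre of the underside. A bystander.
- notebook: brown kraft notebook, 140 x 88 x 13 mm, lying loose; origin at the centre of the underside. A bystander.
- tape_roll: roll of tan tape, 96 mm across, 25 mm high, lying loose; origin at the centre of the underside. A bystander.
- tealight: one single tea light in a metal cup, 38 mm across, 15 mm high, loose outside the tub; origin at the centre of the underside. A bystander.

How it is judged:
By the outcome, as a careful person would: the job done as asked, in the order asked, and still so for the second after the job is handed in, with the robot touching nothing.
It also fails if it takes over 51 s, if anything falls off the work surface, if the arm or the gripper's body presses on something with over 40 N, if the wrist force passes 120 N, or if a joint passes its speed limit or range.

## Working session

There is one attempt and no reset: what is moved stays moved. The work goes in short steps, Python scripts to look and compute and a shell command to move; the robot and the scene stay as the last step left them, time stands still between calls to the robot, and variables do not carry over. Pictures are saved under pics/ and viewed, at most 10 in all, crops included, and the job is handed in when it is done.

```bash
mkdir -p pics; python3 - <<'E'
from plant import arm
import cv2
for c in ("top","side"):
    im=arm.read_camera(c); cv2.imwrite(f"pics/{c}0.png",im)
    print(c,{k:(v.round(4).tolist() if hasattr(v,'round') and not isinstance(v,float) else v) for k,v in arm.camera_model(c).items()})
    for t in ("lid_centre","edge_near","edge_left","edge_far","edge_right"):
        print(t,[( [round(a*s) for a,s in zip(d["extent"],(560,420,560,420))],round(d["confidence"],2)) for d in arm.look_for(c,t)[:2]])
s=arm.state();print(s)
E
```

```text
top {'fx': 470.30528289090057, 'fy': 470.30528289090057, 'cx': 282.0960438542985, 'cy': 201.0539486417083, 'camera_from_world': [[-0.0168, -0.9998, 0.0116, -0.0298], [0.9888, -0.0149, 0.1487, -0.5449], [-0.1485, 0.014, 0.9888, -1.2422], [0.0, 0.0, 0.0, 1.0]]}
lid_centre [([312, 190, 383, 249], 0.57)]
edge_near [([326, 223, 361, 244], 0.59)]
edge_left [([316, 199, 333, 221], 0.73)]
edge_far [([334, 191, 367, 211], 0.84), ([362, 214, 380, 234], 0.33)]
edge_right [([361, 213, 380, 232], 0.81)]
side {'fx': 467.34690219636485, 'fy': 467.34690219636485, 'cx': 280.8948577300657, 'cy': 209.11786455418874, 'camera_from_world': [[-0.9999, 0.0056, -0.0112, 0.5108], [-0.0121, -0.6503, 0.7596, -0.0668], [-0.003, 0.7596, 0.6503, -1.3569], [0.0, 0.0, 0.0, 1.0]]}
lid_centre [([262, 159, 309, 191], 0.77), ([277, 296, 340, 341], 0.27)]
edge_near [([289, 166, 310, 183], 0.6)]
edge_left [([277, 297, 340, 343], 0.39), ([264, 177, 307, 207], 0.22)]
edge_far [([260, 161, 281, 181], 0.45), ([274, 296, 339, 342], 0.37)]
edge_right [([276, 156, 302, 166], 0.58)]
{'clock': 0.6, 'q': array([-1.27402201e+00,  2.75866328e-01,  1.50491966e+00,  2.44348940e-05,
        1.36070216e+00, -1.20983473e-01]), 'qvel': array([ 0.0018944 ,  0.0006849 ,  0.00039544,  0.00048877, -0.00011599,
       -0.00013559]), 'joint_torque': array([-1.96086265e-03, -4.04217410e+01, -2.37391269e+01,  7.03202700e-02,
        2.49152910e-02, -9.03370903e-06]), 'position': array([ 0.23330349, -0.52556692,  0.20550438]), 'eef_rot': array([9.78264533e-01, 2.07360800e-01, 1.64898844e-05, 5.10045258e-05]), 'contact_force': array([0.21357573, 0.15024967, 0.30485203]), 'moment': array([-0.00717744,  0.00964442, -0.01462217]), 'grasp_force': 0.0, 'grip_width': 0.09408578157257844}
```

View pics/top0.png

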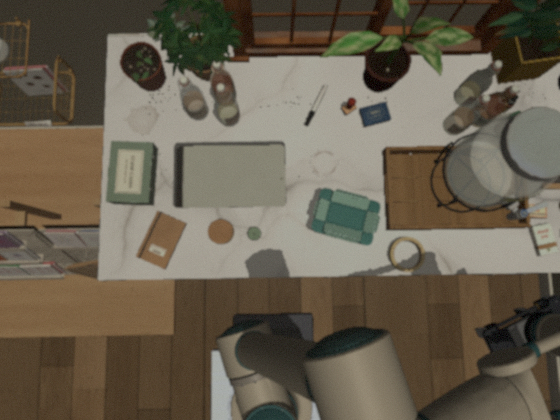

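View pics/side0.png

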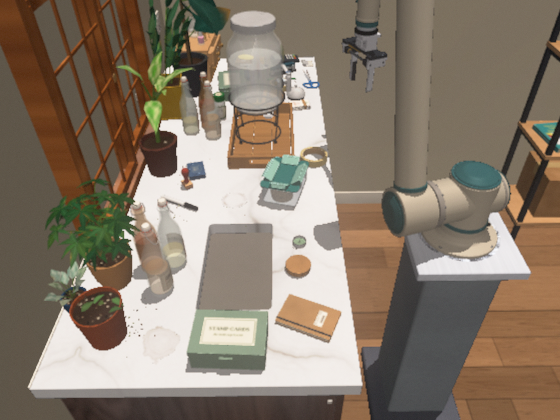

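The lid is at about pixel (345,216) in the top view, turned clockwise. The tape roll is near (405,253) and the tea light near (254,233). I'll estimate the lid position and enlarge the crop.

```bash
cat > h.py <<'E'
from plant import arm
import numpy as np, cv2
from scipy.spatial.transform import Rotation as R
def proj(m,P):
    T=np.array(m["camera_from_world"]);p=np.atleast_2d(P)@T[:3,:3].T+T[:3,3]
    return np.c_[m["cx"]+m["fx"]*p[:,0]/-p[:,2], m["cy"]-m["fy"]*p[:,1]/-p[:,2]]
def unproj(m,uv,z):
    T=np.array(m["camera_from_world"]);c=-T[:3,:3].T@T[:3,3]
    d=T[:3,:3].T@np.array([(uv[0]-m["cx"])/m["fx"],-(uv[1]-m["cy"])/m["fy"],-1]);return c+d*(z-c[2])/d[2]
def delta(p):
    s=arm.state();r=R.from_quat(s["eef_rot"])
    return (r.inv().apply(np.array(p)-s["position"])*100).round(2)
E
python3 - <<'E'
from h import *
m=arm.camera_model("top")
for n,uv in dict(c=(345,216),l=(325,210),r=(371,223),n=(343,234),f=(350,201),tape=(405,253)).items(): print(n,unproj(m,uv,.065 if n!='tape' else .02).round(3))
s=arm.state();print(R.from_quat(s["eef_rot"]).as_matrix().round(3))
T=np.array(arm.camera_model("wrist")["camera_from_world"]);print("cam in tool",R.from_quat(s["eef_rot"]).inv().apply(-T[:3,:3].T@T[:3,3]-s["position"]),T[:3,:3].round(2))
c=unproj(m,(345,216),.065);print(c,delta([c[0],c[1],.3]))
im=cv2.imread("pics/top0.png")[175:260,295:400];cv2.imwrite("pics/crop.png",cv2.resize(im,None,fx=6,fy=6,interpolation=2))
E
```

```text
c [ 0.498 -0.205  0.065]
l [ 0.515 -0.152  0.065]
r [ 0.478 -0.274  0.065]
n [ 0.45  -0.198  0.065]
f [ 0.538 -0.22   0.065]
tape [ 0.399 -0.373  0.02 ]
[[ 0.914  0.406  0.   ]
 [ 0.406 -0.914 -0.   ]
 [ 0.     0.    -1.   ]]
cam in tool [ 0.06881107 -0.00175379 -0.17950196] [[ 0.41 -0.91 -0.  ]
 [ 0.89  0.39 -0.24]
 [ 0.22  0.1   0.97]]
[ 0.49786566 -0.20522324  0.065     ] [ 37.18 -18.55  -9.45]
```

View pics/crop.png

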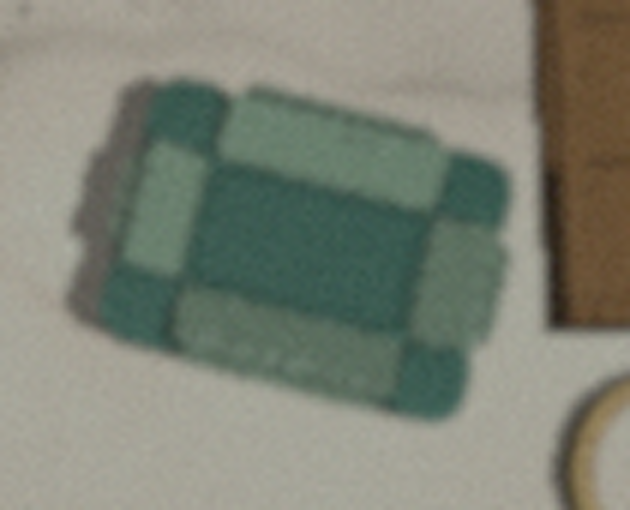

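Crop: the dark panel's corners are at about (217,160), (430,205), (410,335) and (185,285), and all four mint edges are raised. Next I'll move over the lid with the fingers shut.

```bash
python3 -m handwheel '[[3.0,-1.5,0,0,0,0,0],[3.5,-1.75,0,0,0,0,0],[3.5,-1.75,0,0,0,0,0],[3.5,-1.75,0,0,0,0,0],[3.5,-1.75,0,0,0,0,0]]' 10; python3 -m handwheel '[[3.5,-1.75,0,0,0,0,0],[3.5,-1.75,0,0,0,0,0],[3.5,-1.75,0,0,0,0,0],[3.5,-1.75,0,0,0,0,0],[3.5,-1.75,0,0,0,0,0]]'; python3 -m handwheel '[[2,-1,0,0,0,0,0],[0,0,0,0,0,0,0],[0,0,0,0,0,0,0]]'
python3 - <<'E'
from h import *
s=arm.state();m=arm.camera_model("wrist");im=arm.read_camera("wrist");cv2.imwrite("pics/w1.png",im)
import pickle;pickle.dump(m,open("w1.pkl","wb"));print(s["clock"],s["position"],s["contact_force"],R.from_quat(s["eef_rot"]).as_matrix().round(3).tolist())
E
```

```text
clock: 1.02
position: [0.355, -0.3776, 0.2056]
eef_rot: [0.978, 0.207, 0.0, 0.0]
contact_force: [0.9, -1.3, 0.2]
grip_width: 0.0639
grasp_force: 0.0
clock: 1.43
position: [0.4796, -0.2263, 0.2058]
eef_rot: [0.978, 0.207, 0.0, 0.0]
contact_force: [0.3, 0.0, -0.9]
grip_width: 0.0307
grasp_force: 0.0
clock: 1.68
position: [0.4932, -0.21, 0.2054]
eef_rot: [0.978, 0.209, -0.0, 0.0]
contact_force: [-0.5, -0.0, 0.9]
grip_width: 0.0107
grasp_force: 0.0
1.6833 [ 0.49319485 -0.20997703  0.20542158] [-0.4806857  -0.03841365  0.89174448] [[0.913, 0.408, -0.0], [0.408, -0.913, -0.001], [-0.001, 0.0, -1.0]]
```

View pics/w1.png

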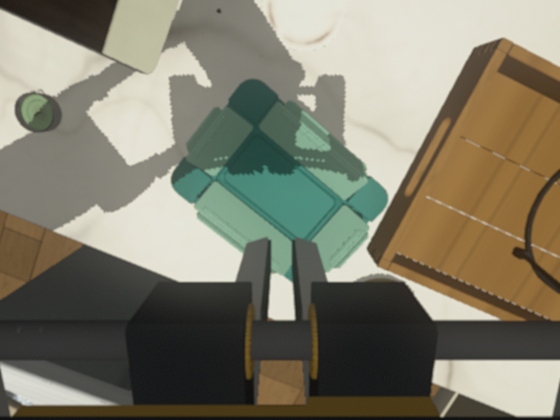

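The wrist view shows the dark panel's corners at about (258,127), (215,173) and (343,200). The fourth is near the fingers at about (298,245). The next crop is enlarged to refine these.

```bash
python3 - <<'E'
from h import *
im=cv2.imread("pics/w1.png")[70:280,160:400];im=cv2.convertScaleAbs(im,alpha=1.5);cv2.imwrite("pics/w1c.png",cv2.resize(im,None,fx=2.8,fy=2.8,interpolation=2))
E
```

```text
(no output)
```

View pics/w1c.png

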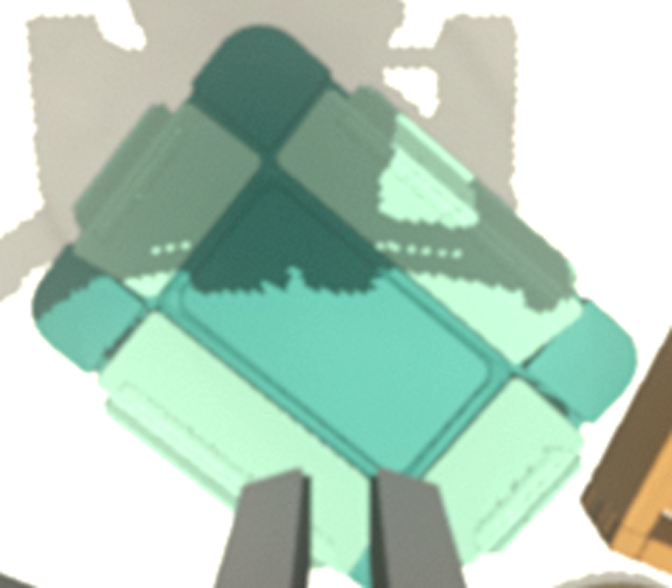

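Panel corners in the crop are at (268,160), (152,306), (517,371) and about (402,478). I'll fit the pose from these and check it against the top view.

```bash
cat > fit.py <<'E'
from h import *
import pickle
from scipy.optimize import least_squares
w=pickle.load(open("w1.pkl","rb"));t=arm.camera_model("top")
sx,sy=.0295,.0515
C=np.array([[sx,sy],[-sx,sy],[sx,-sy],[-sx,-sy]])  # far-left, near-left, far-right, near-right
uw=(np.array([[268,160],[152,306],[517,371],[402,478]])+.5)/2.8-.5+[160,70]
ut=(np.array([[213,160],[185,287],[432,205],[405,335]])+.5)/6-.5+[295,175]
def W(p,C,z=.0655):
    c,s=np.cos(p[2]),np.sin(p[2]);return np.c_[C@np.array([[c,s],[-s,c]])+p[:2],np.full(len(C),z)]
for nm,f in dict(wrist=lambda p:(proj(w,W(p,C))-uw).ravel(),top=lambda p:(proj(t,W(p,C))-ut).ravel()).items():
    r=least_squares(f,[.497,-.205,-.3]);print(nm,r.x.round(4),r.fun.round(1))
    if nm=="wrist":
        P=W(r.x,np.array([[-.0505,0],[0,.0725],[.0505,0],[0,-.0725]]),.0675);print(P.round(4));np.save("P.npy",P)
s=arm.state();print(s["position"]);[print(delta(q)) for q in P]
E
python3 fit.py
```

```text
wrist [ 0.498  -0.2048 -0.2592] [-0.6 -1.9 -0.2 -0.9  0.9 -3.3 -0.1  6.7]
[[ 0.4492 -0.1919  0.0675]
 [ 0.5166 -0.1347  0.0675]
 [ 0.5468 -0.2177  0.0675]
 [ 0.4794 -0.2749  0.0675]]
top [ 0.4987 -0.2079 -0.2307] [-0.8 -0.4 -0.5 -0.1  0.4  0.3  0.8  0.1]
[ 0.49257826 -0.2108595   0.20540516]
[-3.18 -3.51 13.79]
[ 5.31 -5.99 13.78]
[ 4.69  2.83 13.79]
[-3.79  5.31 13.8 ]
```

```bash
sed -i 's/(proj(w,W(p,C))-uw).ravel(),top/(proj(w,W(p,C))-uw)[:3].ravel(),top/' fit.py; python3 fit.py
```

```text
wrist [ 0.4961 -0.2052 -0.2772] [ 0.2 -0.  -0.3  0.1  0.2 -0. ]
[[ 0.4475 -0.1914  0.0675]
 [ 0.516  -0.1355  0.0675]
 [ 0.5447 -0.2191  0.0675]
 [ 0.4763 -0.275   0.0675]]
top [ 0.4987 -0.2079 -0.2307] [-0.8 -0.4 -0.5 -0.1  0.4  0.3  0.8  0.1]
[ 0.49257826 -0.2108595   0.20540516]
[-3.31 -3.61 13.79]
[ 5.21 -5.94 13.78]
[ 4.44  2.86 13.79]
[-4.08  5.19 13.8 ]
```

```bash
python3 -m handwheel '[[-1.65,-1.8,2,0,0,0,0],[-1.65,-1.8,3,0,0,0,0],[0,0,3,0,0,0,0],[0,0,2,0,0,0,0],[0,0,1,0,0,0,0]]'; python3 -m handwheel '[[0,0,0.6,0,0,0,0],[0,0,0.5,0,0,0,0],[0,0,0.4,0,0,0,0],[0,0,0.3,0,0,0,0],[0,0,0.3,0,0,0,0]]'
```

```text
clock: 2.15
position: [0.4449, -0.1915, 0.0931]
eef_rot: [0.979, 0.206, -0.002, -0.001]
contact_force: [-0.5, -0.1, 0.8]
grip_width: 0.0002
grasp_force: 0.0
clock: 2.57
position: [0.4483, -0.1918, 0.0749]
eef_rot: [0.978, 0.207, 0.0, 0.001]
contact_force: [-1.6, -0.9, 1.9]
grip_width: 0.0007
grasp_force: 0.8
```

```bash
python3 -m handwheel '[[0,0,0.2,0,0,0,0],[0,0,0.2,0,0,0,0],[0,0,0.2,0,0,0,0]]';python3 -m handwheel '[[0,0,0.1,0,0,0,0],[0,0,0.1,0,0,0,0]]'
```

```text
clock: 2.82
position: [0.4483, -0.1914, 0.0691]
eef_rot: [0.978, 0.208, 0.0, 0.001]
contact_force: [-0.2, -0.6, 0.1]
grip_width: -0.0001
grasp_force: 0.0
clock: 2.98
position: [0.4486, -0.1913, 0.0674]
eef_rot: [0.978, 0.207, 0.0, 0.0]
contact_force: [-3.5, 1.9, 16.0]
grip_width: 0.0004
grasp_force: 7.7
```

```bash
python3 -m handwheel '[[0,0,-1.5,0,0,0,0],[0,0,-3.5,0,0,0,0],[2.8,-0.75,0,0,0,0,0],[2.9,-0.8,0,0,0,0,0],[2.8,-0.8,0,0,0,0,0]]'; python3 -m handwheel '[[0,0,1.5,0,0,0,0],[0,0,1,0,0,0,0],[0,0,0.7,0,0,0,0],[0,0,0.6,0,0,0,0],[0,0,0.4,0,0,0,0]]';  python3 -m handwheel '[[0,0,0.2,0,0,0,0],[0,0,0.2,0,0,0,0],[0,0,0.1,0,0,0,0]]';  python3 -m handwheel '[[0,0,0.1,0,0,0,0],[0,0,0.1,0,0,0,0],[0,0,0.1,0,0,0,0]]'
```

```text
clock: 3.4
position: [0.518, -0.1349, 0.1175]
eef_rot: [0.978, 0.207, 0.001, 0.001]
contact_force: [-0.1, -0.4, -0.1]
grip_width: 0.0007
grasp_force: 0.0
clock: 3.82
position: [0.5155, -0.1354, 0.0737]
eef_rot: [0.978, 0.207, -0.0, -0.0]
contact_force: [0.8, 0.8, 2.0]
grip_width: 0.0005
grasp_force: 0.7
clock: 4.07
position: [0.5162, -0.135, 0.0702]
eef_rot: [0.978, 0.207, 0.001, -0.0]
contact_force: [-0.5, 2.1, 3.6]
grip_width: 0.0006
grasp_force: 1.9
clock: 4.32
position: [0.5163, -0.1358, 0.0675]
eef_rot: [0.978, 0.207, 0.0, 0.0]
contact_force: [-2.8, 1.4, 14.7]
grip_width: 0.0003
grasp_force: 7.3
```

Next is the far edge, a shift of (-0.77, +8.8).

```bash
python3 -m handwheel '[[0,0,-1.5,0,0,0,0],[0,0,-3.5,0,0,0,0],[-0.25,2.9,0,0,0,0,0],[-0.25,3.0,0,0,0,0,0],[-0.27,2.9,0,0,0,0,0]]'; python3 -m handwheel '[[0,0,1.5,0,0,0,0],[0,0,1,0,0,0,0],[0,0,0.7,0,0,0,0],[0,0,0.6,0,0,0,0],[0,0,0.4,0,0,0,0]]';  python3 -m handwheel '[[0,0,0.2,0,0,0,0],[0,0,0.2,0,0,0,0],[0,0,0.1,0,0,0,0]]';  python3 -m handwheel '[[0,0,0.1,0,0,0,0],[0,0,0.1,0,0,0,0],[0,0,0.1,0,0,0,0]]'
```

```text
clock: 4.73
position: [0.5455, -0.2201, 0.1173]
eef_rot: [0.978, 0.208, 0.001, 0.001]
contact_force: [0.5, 0.7, -0.6]
grip_width: 0.0007
grasp_force: 0.0
clock: 5.15
position: [0.5445, -0.218, 0.0737]
eef_rot: [0.978, 0.208, -0.0, -0.0]
contact_force: [0.4, 0.1, 1.5]
grip_width: 0.0005
grasp_force: 0.8
clock: 5.4
position: [0.5462, -0.2186, 0.0712]
eef_rot: [0.978, 0.208, 0.001, 0.001]
contact_force: [0.2, 0.2, 7.4]
grip_width: 0.0006
grasp_force: 3.9
clock: 5.65
position: [0.5457, -0.2185, 0.0675]
eef_rot: [0.978, 0.208, 0.001, 0.001]
contact_force: [-0.2, 0.9, 14.7]
grip_width: 0.0004
grasp_force: 7.3
```

```bash
python3 -m handwheel '[[0,0,-1.5,0,0,0,0],[0,0,-3.5,0,0,0,0],[-2.8,0.75,0,0,0,0,0],[-2.9,0.8,0,0,0,0,0],[-2.8,0.8,0,0,0,0,0]]'; python3 -m handwheel '[[0,0,1.5,0,0,0,0],[0,0,1,0,0,0,0],[0,0,0.7,0,0,0,0],[0,0,0.6,0,0,0,0],[0,0,0.4,0,0,0,0]]';  python3 -m handwheel '[[0,0,0.2,0,0,0,0],[0,0,0.2,0,0,0,0],[0,0,0.1,0,0,0,0]]';  python3 -m handwheel '[[0,0,0.1,0,0,0,0],[0,0,0.1,0,0,0,0],[0,0,0.1,0,0,0,0]]'
```

```text
clock: 6.07
position: [0.476, -0.2746, 0.1168]
eef_rot: [0.978, 0.208, -0.0, 0.0]
contact_force: [0.3, -0.0, 0.0]
grip_width: 0.0009
grasp_force: 0.0
clock: 6.48
position: [0.4769, -0.2741, 0.0736]
eef_rot: [0.978, 0.208, -0.0, -0.0]
contact_force: [-0.1, -0.5, 2.1]
grip_width: 0.0005
grasp_force: 1.3
clock: 6.73
position: [0.477, -0.275, 0.0711]
eef_rot: [0.978, 0.208, -0.0, 0.001]
contact_force: [-5.0, 0.4, 14.4]
grip_width: 0.0007
grasp_force: 7.1
clock: 6.98
position: [0.4777, -0.2749, 0.0675]
eef_rot: [0.978, 0.208, 0.001, 0.001]
contact_force: [-2.4, 1.2, 16.5]
grip_width: 0.0007
grasp_force: 7.9
```

Now I'll go up and back to look.

```bash
python3 -m handwheel '[[0,0,-2,0,0,0,0],[0,0,-4,0,0,0,0],[0,0,-4,0,0,0,0],[-3,-2,-3,0,0,0,0],[-3,-3,-1,0,0,0,0]]'; python3 -m handwheel '[[-1,-1,0,0,0,0,0],[0,0,0,0,0,0,0],[0,0,0,0,0,0,0]]'
python3 - <<'E'
from h import *
a=arm.read_camera("wrist");b=arm.read_camera("side")[120:225,230:370]
cv2.imwrite("pics/w2.png",a);cv2.imwrite("pics/s2.png",cv2.resize(b,None,fx=5,fy=5,interpolation=2))
E
```

```text
clock: 7.4
position: [0.4113, -0.2576, 0.2065]
eef_rot: [0.978, 0.208, 0.003, 0.004]
contact_force: [-0.2, 0.1, 1.0]
grip_width: 0.0003
grasp_force: 0.0
clock: 7.65
position: [0.3944, -0.2492, 0.2028]
eef_rot: [0.978, 0.207, 0.001, 0.0]
contact_force: [0.0, 0.2, -1.1]
grip_width: 0.0004
grasp_force: 0.0
```

View pics/w2.png

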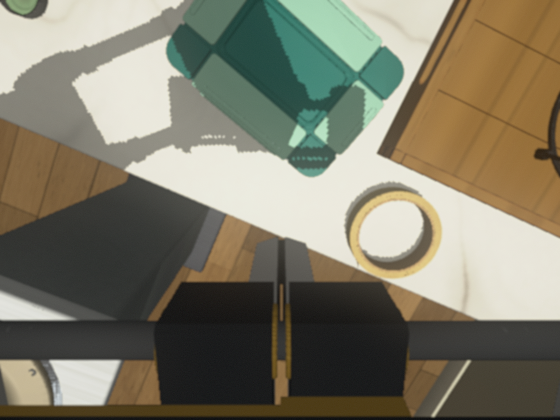

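View pics/s2.png

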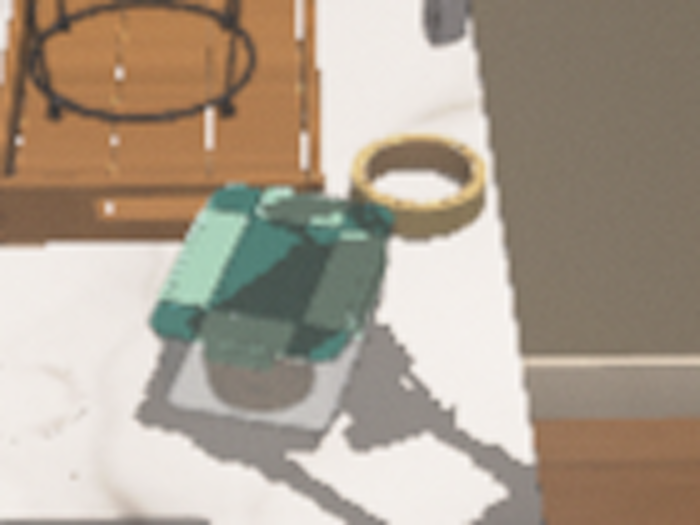

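The wrist view shows the near and right edges flush with the corners. The far and left edges are cut off at the top of the frame and look flat from the side. I'll move forward to see them.

```bash
python3 -m handwheel '[[2.5,0,-1,0,0,0,0],[2.5,0,-1,0,0,0,0],[2.5,0,-1,0,0,0,0],[0,0,0,0,0,0,0],[0,0,0,0,0,0,0]]'
python3 - <<'E'
from h import *
a=arm.read_camera("wrist");cv2.imwrite("pics/w3.png",cv2.resize(cv2.convertScaleAbs(a[40:270,130:400],alpha=1.6),None,fx=2.5,fy=2.5,interpolation=2))
E
```

```text
clock: 8.17
position: [0.4646, -0.2191, 0.2319]
eef_rot: [0.978, 0.209, -0.0, -0.0]
contact_force: [-0.9, -0.6, 0.3]
grip_width: 0.0005
grasp_force: 0.0
```

View pics/w3.png

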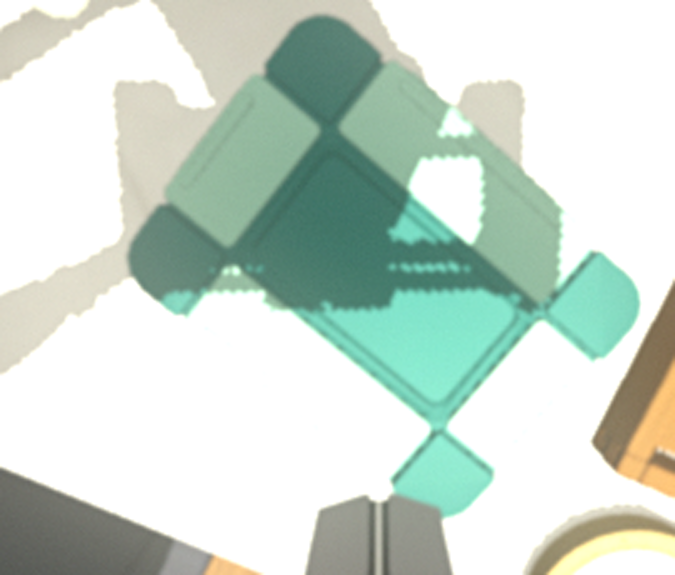

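All four edges are flush with the corners: the left and far ones in this view, the near and right ones in the previous one. The tub hasn't moved noticeably.

```bash
python3 -c "
from plant import arm
print(arm.close_job())"
```

```text
the job is handed in; nothing more can be done
None
```

I pressed all four lid edges down; in the camera views they lie flat with the corners. Readings stayed under 17 N, the arm touched nothing else, and I handed the job in at about 8 s.

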